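# Hang a tile carrier on the drying rail

## Task

Take the roller carrier that holds the terracotta tile by its black grip and hook it onto the yellow stretch at the high end of the sloped rail. The rail is bolted a little off its marked line, so feel for it with a light hand (20 N at most), and make sure that the grooved roller sits fully down astride the bar before you let go. Let the carrier roll down to the red stop by itself without touching it again, see that it comes to rest there, and leave everything else on the bench alone.

Things in the scene. Friction and masses are not known exactly. Their poses are not given: they have to be found in the camera images.
- carrier_tile: The carrier to hang, standing on the bench: blue tray 70 (x) by 124 mm (y) with a terracotta tile (top at z 17 mm); a strap on its -x side rises to a black grip; white roller under the grip. 0.35 to 0.55 kg, 223 mm high. Origin: tray underside, straight below the roller. z up, y rolling direction, x axle. Open on +x from z 17 to 124 mm: that way it hooks over the bar, from the bar's -x side.
- carrier_tile_grip (a point): Centre of its black grip, an upright block 14 mm (x) by 26 mm (y) by 46 mm (z), 200 mm above the tray underside; pinch it across x from above. Axes as the carrier. The strap is 24 mm wide: its inner face is at x -30 mm below z 66 mm, leaning in to x -16 mm from z 100 mm up, and it turns over the roller to the grip at z 172 to 177 mm. Tray spans x -30 to 41 mm.
- carrier_tile_axle (a point): Centre of its grooved roller, 54 mm straight below the grip centre. Tread radius 16 mm, 11 mm wide (x), between flanges of radius 22 mm, 3 mm thick (outer faces 8.5 mm either side of centre). It turns freely: once seated on the bar and let go, the carrier rolls down by itself at 0.05 to 0.2 m/s, then sways for some seconds. Axes as the carrier.
- carrier_mould_grip (a point): Centre of the black grip of a second, equal carrier, which holds a white plaster mould; it stands on the bench and stays there
- stand: Rail stand, fixed to the bench: two slotted-angle posts (40 mm wide, centres at y -265 and 265 mm) carrying the sloped rail; a tie bar 32 mm high runs between them on the bench. Origin on the bench at its middle. x across the rail, away from the robot at zero yaw; y towards the rail's high end; z up.
- bracket_low: Pin bracket at the rail's low end. Origin: middle of the rail's top face above the pin. y up along the rail's marked line, z square out of its top, x across, away from the robot. Bar 8 mm wide, 25 mm deep, slope 6 degrees. Along y: red stop's face at 83 mm (axle then at 105), yellow stretch 336 to 406 mm. Axle height over the bar top: 16 mm seated, 22 mm standing on a flange. Groove play 1.5 mm a side.
- slot_mid (a point): Middle of the slot of the upper bracket, at rail-top height: the rail's marked line runs from bracket_low to here (510 mm level distance). The bar is true at the low pin and in height, but its high end is bolted off the slot's middle to either side, unmeasured: up to 11 mm across (x) at the yellow stretch. It is clamped firmly and does not give.
- slip_tub_in (a point): White open tub, 90 mm wide and 75 mm high; inside floor. Bystander
- press_mould: White plaster press mould, 100 by 170 by 35 mm, underside centre. Bystander
- slip_brush_grip (a point): Brush lying on the bench, 180 mm long; its handle. Bystander
- rib: Wooden rib, 110 by 55 by 7 mm, underside centre. Bystander
- water_bowl: Blue bowl, 120 mm wide and 50 mm high, underside centre. Bystander
- roll_stamp: Turned wooden stamp standing on end, 48 mm wide and 86 mm high, underside centre. Bystander
Mind the look-alikes: they are no part of the job. Leave any green look-alike of the carrier_tile alone.

How it is judged:
By the outcome, as a careful person would: the job done as asked, in the order asked, and still so for the second after the job is handed in, with the robot touching nothing.
It also fails if it takes over 67 s, if anything falls off the work surface, if the arm or the gripper's body presses on something with over 40 N, if the wrist force passes 120 N, or if a joint passes its speed limit or range.

## Robot

A 6-joint arm with a two-finger parallel gripper is mounted at the origin on the work surface. World frame = base frame: x ahead of the robot, y to its left, z up, the work surface at z = 0. Lengths are in m, angles in rad, forces in N, time in s.
With the tool pointing down it reaches from about 0.375 to 0.975 m from the base axis. Payload 3.8 kg.
Tool frame: the origin (TCP) lies at the very end of the fingers, on their centre line; the grasp point (between the pads) lies 19 mm behind it (grip_depth is the distance from the TCP to the grasp point, in m); x points along the fingers, y is the direction in which the jaws open and shut, and the axes are right-handed (so a half turn about x gives the same grasp; the last joint's range is limited). The gripper opens to 85 mm and grips with 20 to 120 N. Pads are 22 mm wide; open, the fingers measure 114 mm over their backs; the gripper's body (76 mm by 85 mm) begins 54 mm behind the grasp point. The pads swing forward as they close: fully open they stand 13 mm farther back than shut.
Start: joints at [-1.146, 0.264, 1.604, -0, 1.274, -0.037], TCP at [0.301, -0.604, 0.231] pointing down, gripper open.
Joint ranges: [-2.63, 2.63], [-0.94, 2.18], [0.31, 2.57], [-1.31, 4.45], [0, 2.66], [-2.55, 2.55]. Speed limits (rad/s): [2.57, 2.57, 3.14, 3.14, 3.14, 3.14].

## Interface

Orientations are given as a unit quaternion [x, y, z, w].
In Python, from station import get_obs, capture, get_calibration, close_job, grip_depth gives the robot as it stands.
- The arm moves only by the shell command python3 -m jog 'ROWS' [OPENING] [FORCE]. ROWS is text: rows parted by semicolons, each of 6 numbers parted by spaces: the shift along the tool's x, y, z in cm, then the turn, a rotation vector about the tool's x, y, z in degrees. In form: dx dy dz wx wy wz; .... A call has 1 to 12 rows; each row shifts and turns the commanded pose from where the row before left it, along the tool's axes as they then stand; what a row does not reach is not made up. A row lasts 1/10 s, in which the tool goes at most 50 mm and 8.59 degrees, less where a joint would pass 70% of its speed; a pose out of reach is approached as far as the arm can. A call is refused whole if a number of a shift passes 5 or a number of a turn 8.59, either way. A call with a gripper value outside its range is refused whole. OPENING is the opening in per cent of the stroke, from 0 (shut) to 100 (fully open), set as the call begins (- or left out, the last holds). The fingers move at their own pace and stop on an object; FORCE is the grip in N (left out, the last holds). Time passes only in rows, so rows that do not move let the fingers close. It gives the time, the measured TCP pose, the force and the opening at its end, in the units of the state.
- get_obs(): the state, without advancing time (a new reading comes with each control period).
- capture(name): name is "scene" or "side" or "wrist"; returns the picture (480x640x3 uint8, red, green, blue); there is no depth.
- get_calibration(name): a dict with "fx", "fy", "cx", "cy" (pixels), "dist" ([k1, k2, p1, p2, k3] as OpenCV has them; the pictures are not rectified), "extrinsics" (4x4, takes a point from world to camera coordinates); the wrist camera has in their place "mount" (4x4, takes a point from camera to tool coordinates, whose origin is the TCP and whose axes are the tool frame's). Camera axes: x right, y down, z forward; pixel columns grow to the right and rows downward; lengths in m; the calibration is good to about 2 mm. A picture is of the moment at which its call begins: read the wrist's pose just before it. get_calibration takes no time and is no camera call.
- close_job(): hands the job in, once; it reports no verdict.
The state is a dict: "t": time; "joint_positions": joint angles; "qd": joint speeds; "effort": joint torques, N m; "tool_pos": TCP position; "orientation": TCP orientation; "force": force on the tool from outside, world axes, zero at the start; "torque": the same for the moment, N m; "grip_width": finger opening in m.
Only numpy, scipy, OpenCV 4.12 (cv2) and the standard library are available. Lean on these libraries where they do the work, as an engineer would, in place of code of your own. Each camera call takes 0.05 s, during which the arm holds its last target.

## Working session

There is one attempt and no reset: what is moved stays moved. The work goes in short steps, Python scripts to look and compute and a shell command to move; the robot and the scene stay as the last step left them, time stands still between calls to the robot, and variables do not carry over. Pictures are saved under pics/ and viewed, and the job is handed in when it is done.

```bash
ls; mkdir -p pics
python3 - <<'E'
from station import *
import cv2,numpy as np
o=get_obs();print(o)
for n in("scene","side","wrist"):
    cv2.imwrite(f"pics/{n}0.png",cv2.cvtColor(capture(n),cv2.COLOR_RGB2BGR))
    print(n,{k:np.round(v,4).tolist() for k,v in get_calibration(n).items()})
print(grip_depth)
E
```

```text
pics
{'t': 0.0, 'joint_positions': array([-1.14589865e+00,  2.64782585e-01,  1.60537603e+00,  2.52244269e-05,
        1.27367126e+00, -3.68968018e-02]), 'qd': array([-1.92908816e-03, -1.57932769e-03, -9.01788232e-04, -2.66639315e-04,
       -5.02533407e-04,  8.82097819e-05]), 'effort': array([ 6.35746183e-04, -5.15116811e+01, -3.67311716e+01, -2.49517552e-04,
        1.29612905e-02, -2.58025989e-05]), 'tool_pos': array([ 0.30045968, -0.60363432,  0.22994108]), 'orientation': array([-0.68819724, -0.16259725,  0.68848549, -0.16104169]), 'force': array([ 0.55508148,  0.06998734, -0.07797017]), 'torque': array([0.01784905, 0.00412699, 0.04250374]), 'grip_width': 0.085351764440029}
scene {'fx': 609.2502, 'fy': 609.2502, 'cx': 313.6738, 'cy': 239.3087, 'dist': [-0.1873, 0.0, 0.0, 0.0, 0.0], 'extrinsics': [[0.7939, 0.6079, -0.0157, -0.3564], [0.4981, -0.665, -0.5565, -0.1368], [-0.3487, 0.434, -0.8307, 1.7973], [0.0, 0.0, 0.0, 1.0]]}
side {'fx': 594.1417, 'fy': 594.1417, 'cx': 328.0166, 'cy': 233.9748, 'dist': [-0.1002, 0.0, 0.0, 0.0, 0.0], 'extrinsics': [[0.9869, -0.1612, 0.0004, -0.449], [-0.0947, -0.5816, -0.808, 0.1527], [0.1305, 0.7974, -0.5892, 1.6831], [0.0, 0.0, 0.0, 1.0]]}
wrist {'fx': 360.8398, 'fy': 360.8398, 'cx': 316.7586, 'cy': 233.575, 'dist': [0.0173, 0.0, 0.0, 0.0, 0.0], 'mount': [[0.0007, -0.3037, 0.9528, -0.1431], [1.0, 0.0007, -0.0005, -0.0001], [-0.0005, 0.9528, 0.3037, -0.0763], [0.0, 0.0, 0.0, 1.0]]}
0.0187
```

View pics/scene0.png

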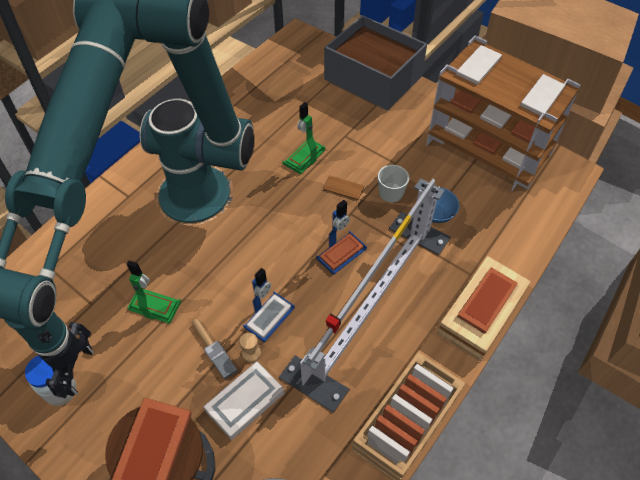

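View pics/side0.png

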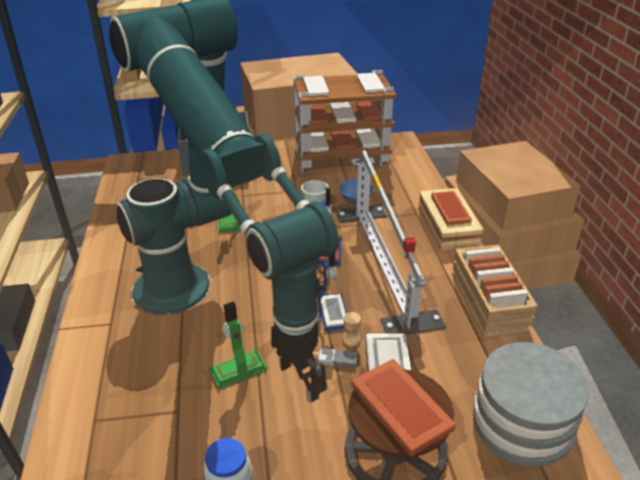

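View pics/wrist0.png

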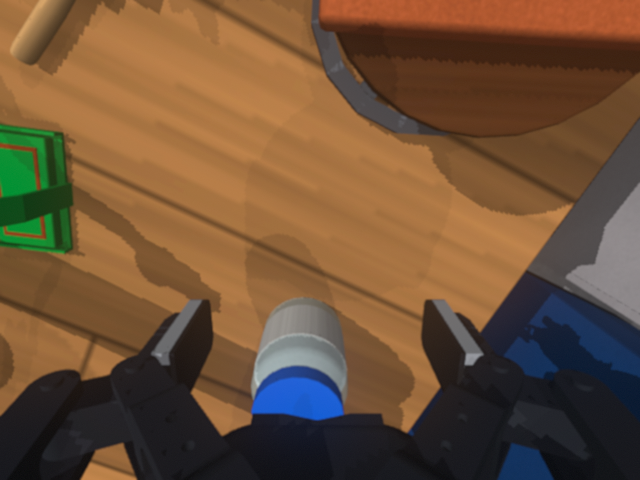

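The scene view shows the terracotta carrier (tray about (342,252), grip about (341,208)), the mould carrier (269,315), green look-alikes at (153,305) and (303,157), and the rail running from the low end (312,362) to the high end (433,183). I'll zoom in.

```bash
cat > h.py <<'E'
import numpy as np,cv2
from station import *
from scipy.spatial.transform import Rotation as R
def cam(n,o=None):
    c=get_calibration(n);K=np.array([[c['fx'],0,c['cx']],[0,c['fy'],c['cy']],[0,0,1]]);d=np.array(c['dist'],float)
    if 'mount' in c:
        T=np.eye(4);T[:3,:3]=R.from_quat(o['orientation']).as_matrix();T[:3,3]=o['tool_pos']
        E=np.linalg.inv(T@np.array(c['mount']))
    else:E=np.array(c['extrinsics'])
    return K,d,E
def ray(C,p):
    K,d,E=C;u=cv2.undistortPoints(np.array([[p]],float),K,d)[0,0]
    Ri=E[:3,:3].T;return -Ri@E[:3,3],Ri@np.array([u[0],u[1],1.])
def onz(C,p,z):
    c,v=ray(C,p);return c+v*(z-c[2])/v[2]
def proj(C,P):
    K,d,E=C;q,_=cv2.projectPoints(np.array(P,float).reshape(-1,3),cv2.Rodrigues(E[:3,:3])[0],E[:3,3],K,d);return q[:,0]
def tri(C1,p1,C2,p2):
    a,u=ray(C1,p1);b,v=ray(C2,p2)
    s=np.linalg.lstsq(np.stack([u,-v],1),b-a,rcond=None)[0]
    return (a+u*s[0]+b+v*s[1])/2,np.linalg.norm(a+u*s[0]-b-v*s[1])
def crop(img,x0,y0,w,h,s,name):
    cv2.imwrite(name,cv2.resize(img[y0:y0+h,x0:x0+w],None,fx=s,fy=s,interpolation=cv2.INTER_CUBIC))
E
python3 - <<'E'
from h import *
im=cv2.imread('pics/scene0.png')
crop(im,290,170,160,120,5,'pics/z1.png')
crop(im,270,290,130,120,5,'pics/z2.png')
C=cam('scene')
for n,p,z in [('post hi',(433,183),.25),('post lo',(312,370),.2),('tray',(342,252),.017),('grip',(341,208),.2),('stop',(333,321),.2)]:print(n,onz(C,p,z).round(3))
E
```

```text
post hi [0.624 0.261 0.25 ]
post lo [ 0.668 -0.287  0.2  ]
tray [0.479 0.087 0.017]
grip [0.467 0.093 0.2  ]
stop [ 0.635 -0.168  0.2  ]
```

View pics/z1.png

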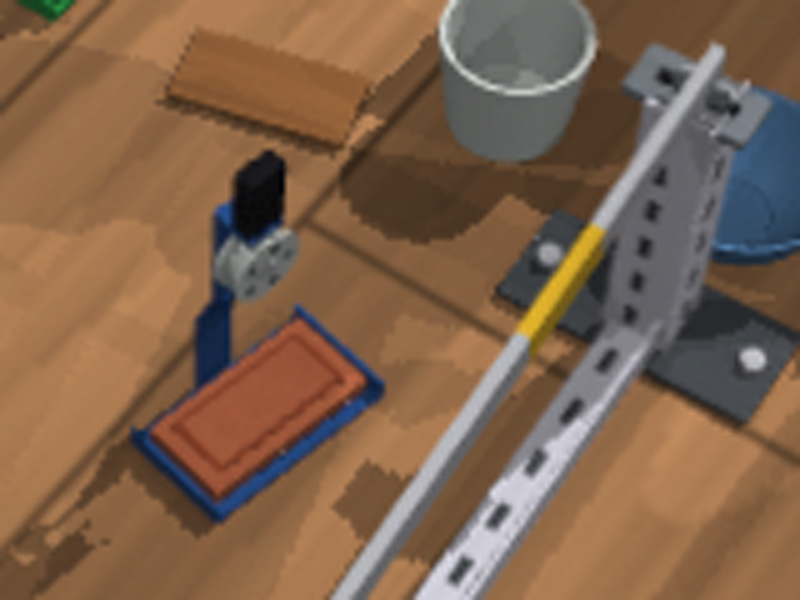

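View pics/z2.png

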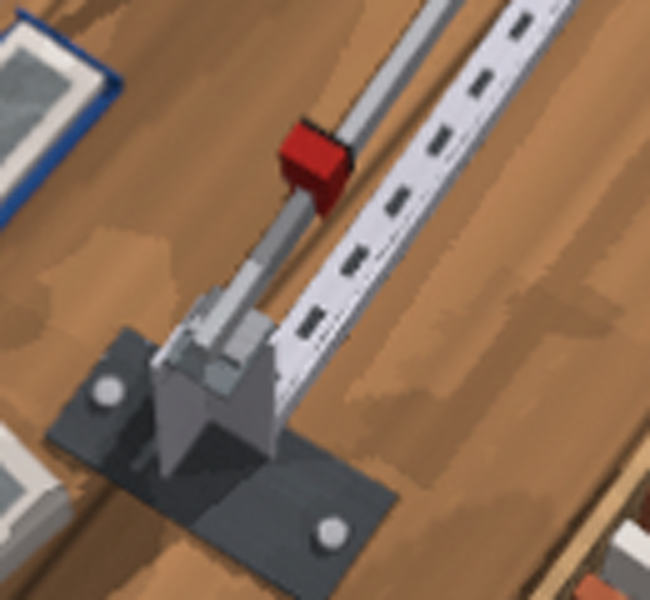

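The zooms show the yellow stretch from about (395,238) to (409.5,216), with the terracotta carrier's open side facing the rail. The side view should give the heights.

Run:
```python
from h import *
im=cv2.imread('pics/side0.png')
crop(im,340,140,100,120,5,'pics/z3.png')
crop(im,380,220,80,120,5,'pics/z4.png')
for n in('scene','side'):
    im=cv2.imread(f'pics/{n}0.png');h=cv2.cvtColor(im,cv2.COLOR_BGR2HSV)
    for nm,lo,hi in(('yel',(20,150,120),(32,255,255)),('red',(0,190,90),(4,255,255))):
        m=cv2.inRange(h,lo,hi);k,l,s,c=cv2.connectedComponentsWithStats(m)
        for i in range(1,k):
            if s[i,4]>15:
                ys,xs=np.where(l==i);print(n,nm,s[i].tolist(),c[i].round(1), cv2.minAreaRect(np.stack([xs,ys],1).astype(np.float32)))
```

```text
scene yel [394, 215, 17, 26, 113] [401.5 226.5] ((401.0047607421875, 226.89151000976562), (5.53632926940918, 27.778772354125977), 29.05460548400879)
scene red [326, 315, 14, 16, 100] [333. 321.] ((333.5000305175781, 321.5000305175781), (15.55634880065918, 8.485280990600586), 45.0)
side yel [373, 174, 9, 14, 62] [376.8 180.9] ((376.689697265625, 180.77587890625), (12.99933910369873, 4.595726013183594), 66.80140686035156)
side red [406, 239, 8, 4, 20] [409.8 240.7] ((409.5, 240.5), (3.0, 7.0), 90.0)
```

View pics/z3.png

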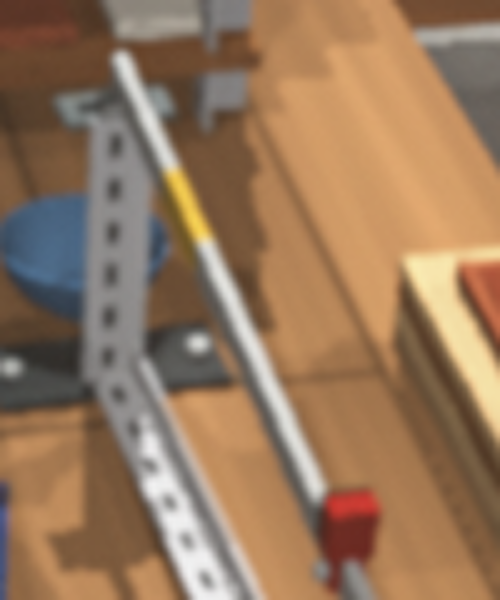

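View pics/z4.png

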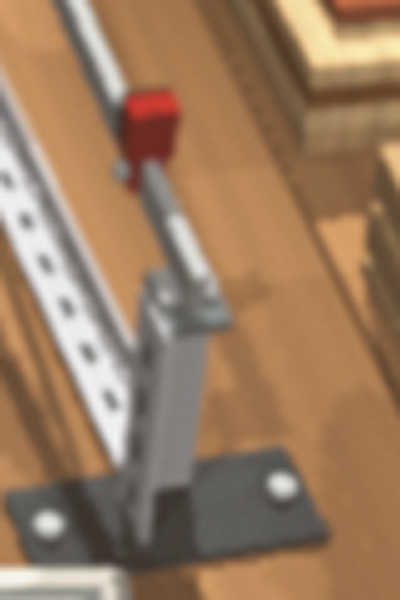

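Run:
```python
from h import *
A=cam('scene');B=cam('side')
for n,p,q in [('ylo',(395.2,238.8),(380.8,188)),('yhi',(409.4,216),(374.4,174.4)),('tip',(433.2,179.6),(364,151.5)),('grip top',(344,201.5),(0,0))]:
    if q[0]:
        P,e=tri(A,p,B,q);print(n,P.round(4),round(e,4))
# carrier: tray corners at z~0.0.. (rim top?) guess
for n,p,z in [('tray -y,-x',(290+138/5,170+433/5),.005),('tray -y,+x',(290+220/5,170+518/5),.005),('tray +y+x',(290+382/5,170+388/5),.005),('tray +y -x',(290+298/5,170+310/5),.005),('gripTop',(290+265/5,170+158/5),.223),('tile c',(290+260/5,170+405/5),.017)]:print(n,onz(A,p,z).round(4))
```

```text
ylo [0.6262 0.0915 0.212 ] 0.0051
yhi [0.6214 0.162  0.2187] 0.0005
tip [0.6143 0.283  0.233 ] 0.0019
tray -y,-x [0.4305 0.0417 0.005 ]
tray -y,+x [0.4983 0.0252 0.005 ]
tray +y+x [0.5204 0.1456 0.005 ]
tray +y -x [0.453  0.1602 0.005 ]
gripTop [0.4689 0.0978 0.223 ]
tile c [0.4774 0.0899 0.017 ]
```

```bash
cat >> h.py <<'E'
def goto(p,yaw=None):
    "shift in tool axes (cm) and the turn (deg, about tool x) to bring the TCP to p with tool y at world yaw (deg)"
    o=get_obs();M=R.from_quat(o['orientation']).as_matrix()
    print('t',round(o['t'],2),'pos',o['tool_pos'].round(4),'F',o['force'].round(1),'T',o['torque'].round(2),'w',round(o['grip_width'],4))
    print('axes x',M[:,0].round(3),'y',M[:,1].round(3),'z',M[:,2].round(3))
    print('shift cm',(M.T@(np.array(p)-o['tool_pos'])*100).round(2))
    if yaw is not None:
        best=None
        for k in(0,180):
            a=np.radians(yaw+k);y=np.array([np.cos(a),np.sin(a),0]);x=np.array([0,0,-1.])
            T=np.stack([x,y,np.cross(x,y)],1);r=R.from_matrix(M.T@T).as_rotvec(degrees=True)
            if best is None or np.linalg.norm(r)<np.linalg.norm(best):best=r
        print('turn deg',best.round(2))
E
python3 - <<'E'
from h import *
goto((.465,.095,.33),-10.7)
C=cam('scene')
E
```

```text
t 0.15 pos [ 0.3005 -0.6037  0.2302] F [0.5 0.1 0.2] T [-0.02  0.04 -0.04] w 0.0854
axes x [-0.001  0.002 -1.   ] y [ 0.446 -0.895 -0.002] z [-0.895 -0.446 -0.   ]
shift cm [ -9.88 -55.24 -45.86]
turn deg [-5.284e+01 -5.000e-02  9.000e-02]
```

```bash
python3 -m jog '-5 0 0 0 0 0; -4.9 0 0 0 0 0; 0 -3.8 -3.2 0 0 0; 0 -3.8 -3.2 0 0 0; 0 -3.8 -3.2 0 0 0; 0 -3.8 -3.2 0 0 0; 0 -3.8 -3.2 0 0 0; 0 -3.8 -3.2 0 0 0; 0 -3.8 -3.2 0 0 0; 0 -3.8 -3.2 0 0 0; 0 -3.8 -3.2 0 0 0; 0 -3.8 -3.2 0 0 0' 100; python3 -m jog '0 -3.8 -3.2 0 0 0; 0 -3.8 -3.2 0 0 0; 0 -3.8 -3.2 0 0 0; 0 -3.8 -3.2 0 0 0;  0 -2 -1.1 -7.55 0 0; 0 0 0 -7.55 0 0; 0 0 0 -7.55 0 0; 0 0 0 -7.55 0 0; 0 0 0 -7.55 0 0; 0 0 0 -7.55 0 0; 0 0 0 -7.55 0 0;0 0 0 0 0 0'
python3 - <<'E'
from h import *
goto((.465,.095,.33),-10.7)
cv2.imwrite('pics/w1.png',cv2.cvtColor(capture('wrist'),cv2.COLOR_RGB2BGR))
goto((.465,.095,.33),-10.7)
E
```

```text
t: 1.35
tool_pos: [0.4177, -0.1196, 0.3302]
orientation: [0.689, 0.162, -0.688, 0.162]
force: [0.3, 0.2, -1.5]
grip_width: 0.0855
t: 2.55
tool_pos: [0.4655, 0.0944, 0.33]
orientation: [-0.544, -0.451, 0.544, -0.451]
force: [0.2, -0.7, -0.1]
grip_width: 0.0852
t 2.55 pos [0.4655 0.0944 0.33  ] F [ 0.2 -0.7 -0.1] T [ 0.02  0.   -0.02] w 0.0852
axes x [-0.001 -0.    -1.   ] y [ 0.983 -0.185 -0.001] z [-0.185 -0.983  0.   ]
shift cm [-0.   -0.06 -0.05]
turn deg [0.03 0.01 0.03]
t 2.6 pos [0.4655 0.0944 0.33  ] F [-0.4 -0.5  0.7] T [-0.01  0.01  0.03] w 0.0853
axes x [-0.001 -0.    -1.   ] y [ 0.982 -0.188 -0.001] z [-0.188 -0.982  0.   ]
shift cm [-0.   -0.06 -0.05]
turn deg [-0.15  0.01  0.03]
```

View pics/w1.png

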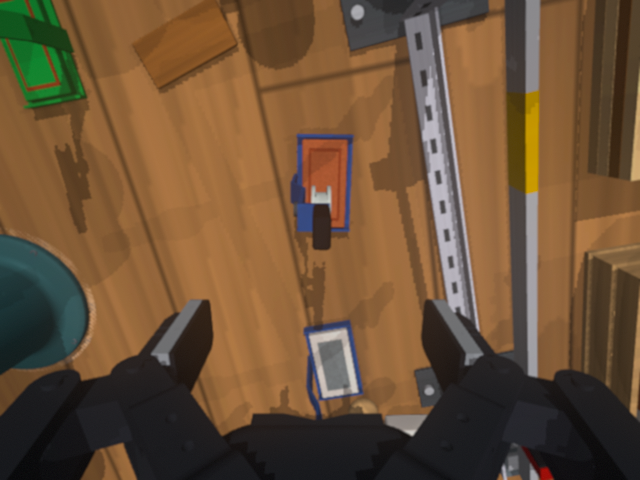

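The wrist view shows the grip at about (321,227), roughly centred, and the yellow bar at columns 508-539, rows 92-190. Zooming for exact numbers.

Run:
```python
from h import *
im=cv2.imread('pics/w1.png')
crop(im,280,120,90,140,4,'pics/z5.png')
crop(im,480,60,80,150,4,'pics/z6.png')
h=cv2.cvtColor(im,cv2.COLOR_BGR2HSV)
o=get_obs();C=cam('wrist',o)
m=cv2.inRange(h,(20,150,80),(32,255,255))[:,490:560]
ys,xs=np.where(m>0);xs=xs+490
print(xs.min(),xs.max(),ys.min(),ys.max())
for r in range(ys.min(),ys.max()+1,12):
    s=xs[ys==r];print(r,s.min(),s.max(),[ (int(v)) for v in im[r,s.min()-2:s.max()+3,2]])
```

```text
507 538 91 193
91 535 538 [158, 161, 163, 165, 164, 159, 147, 138]
103 507 538 [124, 107, 90, 84, 84, 84, 81, 77, 75, 74, 75, 75, 74, 74, 74, 74, 73, 73, 73, 85, 122, 158, 169, 169, 168, 168, 168, 167, 166, 172, 181, 186, 184, 172, 152, 140]
115 507 538 [132, 112, 92, 85, 84, 84, 84, 84, 84, 83, 83, 83, 84, 84, 84, 86, 82, 82, 82, 95, 137, 179, 193, 192, 191, 192, 193, 193, 193, 193, 193, 193, 191, 176, 153, 140]
127 508 538 [119, 99, 88, 85, 85, 86, 86, 86, 85, 85, 86, 86, 85, 85, 84, 84, 83, 82, 99, 143, 185, 198, 197, 197, 197, 197, 197, 196, 196, 196, 196, 191, 170, 148, 140]
139 508 538 [125, 106, 90, 86, 87, 86, 87, 87, 87, 86, 86, 86, 85, 86, 86, 86, 85, 84, 102, 147, 187, 199, 198, 197, 197, 198, 197, 197, 198, 197, 197, 190, 168, 149, 140]
151 508 538 [131, 112, 92, 86, 88, 87, 86, 86, 88, 87, 86, 86, 86, 86, 86, 86, 84, 85, 97, 136, 175, 194, 198, 197, 197, 197, 197, 197, 196, 197, 197, 189, 169, 149, 141]
163 509 538 [121, 99, 89, 87, 87, 87, 85, 87, 86, 85, 86, 86, 86, 87, 87, 86, 84, 99, 139, 178, 195, 199, 198, 198, 198, 198, 198, 198, 199, 197, 189, 169, 149, 142]
175 509 537 [126, 105, 90, 86, 87, 88, 88, 88, 87, 88, 87, 86, 87, 87, 87, 86, 86, 96, 129, 171, 196, 201, 201, 200, 200, 200, 201, 201, 201, 199, 187, 165, 146]
187 515 537 [84, 85, 87, 88, 88, 88, 88, 87, 87, 87, 86, 96, 131, 173, 197, 202, 202, 201, 201, 201, 201, 201, 202, 200, 187, 165, 149]
```

View pics/z5.png

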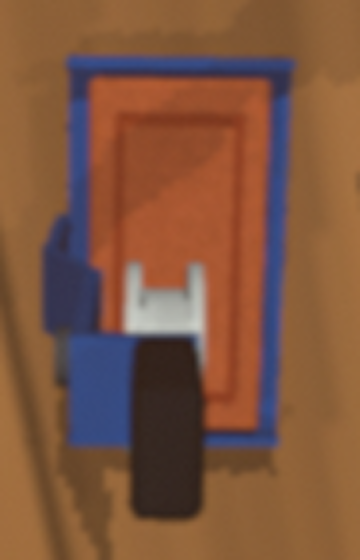

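View pics/z6.png

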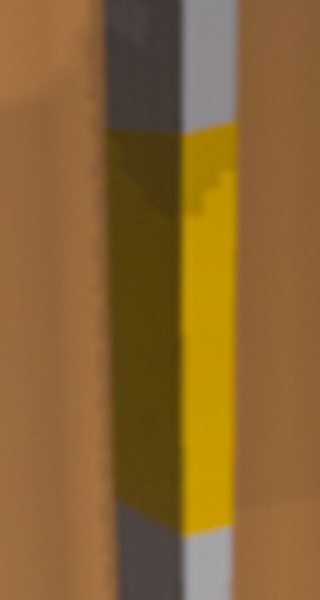

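Run:
```python
from h import *
o=get_obs();C=cam('wrist',o);A=cam('scene');B=cam('side')
for z in(.205,.21,.215,.22,.225):
    a=onz(C,(531.8,92.2),z+.0037);b=onz(C,(531,191.6),z-.0037)
    print(z,a.round(4),b.round(4),'len',np.linalg.norm(a-b).round(4), 'w',np.linalg.norm(onz(C,(525.2,139),z)-onz(C,(538.2,139),z)).round(4))
print(tri(C,(531,191.6),A,(395.2,238.8)),tri(C,(531.8,92.2),A,(409.4,216)))
print(tri(C,(531,191.6),B,(380.8,188)),tri(C,(531.8,92.2),B,(374.4,174.4)))
# grip
print('grip far-top edge / near', [onz(C,p,.223).round(4) for p in [(280+129/4,120+518/4),(280+204/4,120+518/4)]])
print('tray corners',[onz(C,p,.012).round(4) for p in [(280+68/4,120+58/4),(280+294/4,120+60/4),(280+277/4,120+445/4),(280+68/4,120+443/4)]])
```

```text
0.205 [0.6249 0.1591 0.2087] [0.6279 0.0877 0.2013] len 0.0718 w 0.0092
0.21 [0.6221 0.1593 0.2137] [0.6251 0.0892 0.2063] len 0.0705 w 0.009
0.215 [0.6193 0.1595 0.2187] [0.6224 0.0907 0.2113] len 0.0692 w 0.0088
0.22 [0.6166 0.1597 0.2237] [0.6197 0.0922 0.2163] len 0.0679 w 0.0087
0.225 [0.6138 0.1599 0.2287] [0.6169 0.0938 0.2213] len 0.0666 w 0.0085
(array([0.62589744, 0.09067201, 0.20763114]), np.float64(0.0035451863251574527)) (array([0.62067965, 0.16054459, 0.21843322]), np.float64(0.003009802068185858))
(array([0.62282338, 0.09127613, 0.21353412]), np.float64(0.0028751894064485994)) (array([0.61975206, 0.15957694, 0.21988256]), np.float64(0.001857023190130863))
grip far-top edge / near [array([0.4581, 0.0806, 0.223 ]), array([0.4717, 0.078 , 0.223 ])]
tray corners [array([0.4509, 0.1566, 0.012 ]), array([0.5191, 0.1429, 0.012 ]), array([0.4941, 0.0213, 0.012 ]), array([0.4256, 0.0351, 0.012 ])]
```

Measured: grip centre near (0.467, 0.0915), carrier yaw −11.6°; yellow middle near (0.621, 0.125, 0.2145). All of this agrees with the given sizes. Now descending to grasp.

```bash
python3 -m jog '4 0.2 0.26 0.8 0 0; 4 0 0 0 0 0; 3 0 0 0 0 0; 2 0 0 0 0 0; 1.6 0 0 0 0 0; 0 0 0 0 0 0; 0 0 0 0 0 0' 100
python3 - <<'E'
from h import *
cv2.imwrite('pics/w2.png',cv2.cvtColor(capture('wrist'),cv2.COLOR_RGB2BGR))
goto((.467,.0915,.184),-11.6)
E
```

```text
t: 3.3
tool_pos: [0.4671, 0.0915, 0.1844]
orientation: [-0.548, -0.447, 0.548, -0.447]
force: [1.0, 0.1, 0.1]
grip_width: 0.0855
t 3.35 pos [0.4678 0.0916 0.1852] F [ 0.5 -0.6 -0. ] T [-0.01  0.01  0.03] w 0.0855
axes x [ 0.001  0.    -1.   ] y [ 0.98  -0.2    0.001] z [-0.2  -0.98 -0.  ]
shift cm [ 0.12 -0.08  0.02]
turn deg [ 0.04 -0.02 -0.07]
```

View pics/w2.png

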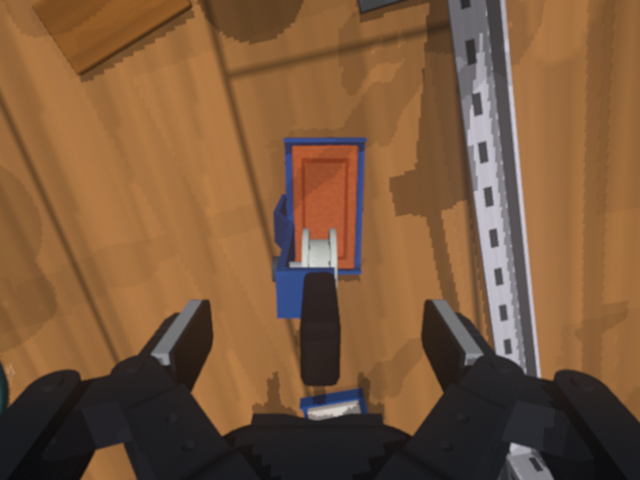

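The grip (cols 302–339) stands centred between the pads. Closing.

```bash
python3 -m jog '0 0 0 0 0 0; 0 0 0 0 0 0; 0 0 0 0 0 0; 0 0 0 0 0 0; 0 0 0 0 0 0; 0 0 0 0 0 0; 0 0 0 0 0 0; 0 0 0 0 0 0' 0 60; python3 -c "
from h import *
goto((.467,.0915,.184),-11.6)"
```

```text
t: 4.15
tool_pos: [0.4676, 0.0915, 0.1846]
orientation: [0.548, 0.447, -0.547, 0.448]
force: [1.1, -0.6, 2.0]
grip_width: 0.0132
t 4.15 pos [0.4676 0.0915 0.1846] F [ 1.1 -0.6  2. ] T [ 0.01 -0.23  0.02] w 0.0132
axes x [ 0.001  0.    -1.   ] y [ 0.98  -0.199  0.001] z [-0.199 -0.98  -0.   ]
shift cm [ 0.06 -0.06  0.02]
turn deg [ 0.11 -0.02 -0.05]
```

```bash
python3 -m jog '-0.5 0 0 0 0 0; -1 0 0 0 0 0; -2 0 0 0 0 0; -2 0 0 0 0 0; -2 0 0 0 0 0; -2 0 0 0 0 0; -0.7 0 0 0 0 0; 0 0 0 -4.9 0 0; 0 0 0 -4.9 0 0; 0 0 0 -4.8 0 0; 0 0 0 0 0 0; 0 0 0 0 0 0'
python3 - <<'E'
from h import *
goto((.55,.125,.287),3)
cv2.imwrite('pics/w3.png',cv2.cvtColor(capture('wrist'),cv2.COLOR_RGB2BGR))
cv2.imwrite('pics/s3.png',cv2.cvtColor(capture('scene'),cv2.COLOR_RGB2BGR))
E
```

```text
t: 5.35
tool_pos: [0.4668, 0.0914, 0.2857]
orientation: [0.486, 0.513, -0.487, 0.513]
force: [0.1, -0.5, -3.6]
grip_width: 0.0135
t 5.35 pos [0.4668 0.0914 0.2857] F [ 0.1 -0.5 -3.6] T [-0.03  0.03 -0.  ] w 0.0135
axes x [-0.001 -0.    -1.   ] y [ 0.999  0.052 -0.001] z [ 0.052 -0.999  0.   ]
shift cm [-0.15  8.49 -2.92]
turn deg [-0.01  0.01  0.07]
```

View pics/w3.png

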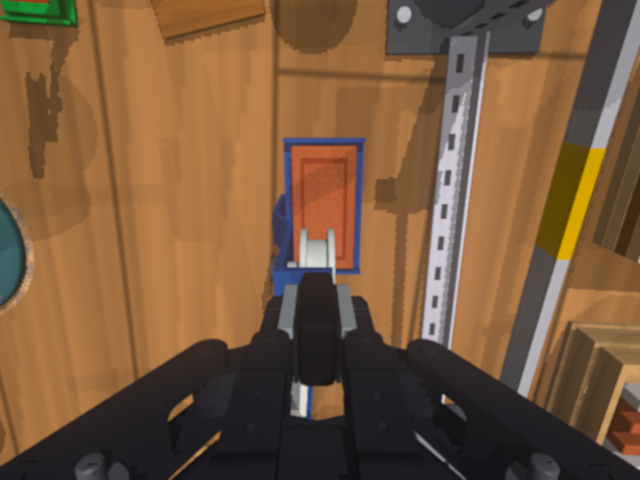

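View pics/s3.png

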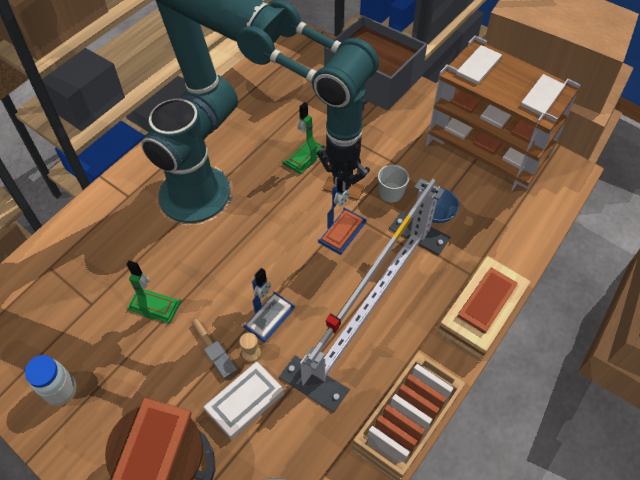

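The carrier is held upright and clear. In the wrist view the yellow top face runs from about (597,148) down to (562,259). I'll measure the bar line accurately from this second viewpoint.

Run:
```python
from h import *
o=get_obs();C=cam('wrist',o)
im=cv2.imread('pics/w3.png')
crop(im,490,80,150,150,4,'pics/z7.png');crop(im,490,230,150,150,4,'pics/z8.png')
crop(im,270,120,110,160,4,'pics/z9.png')
```

```text
(no output)
```

View pics/z7.png

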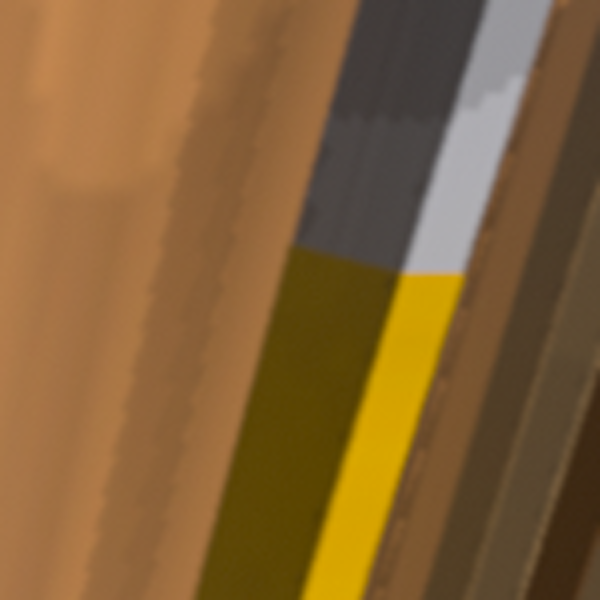

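View pics/z8.png

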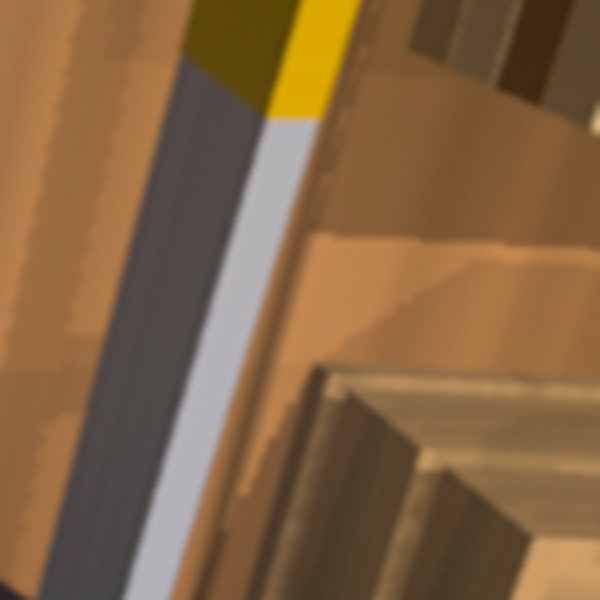

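View pics/z9.png

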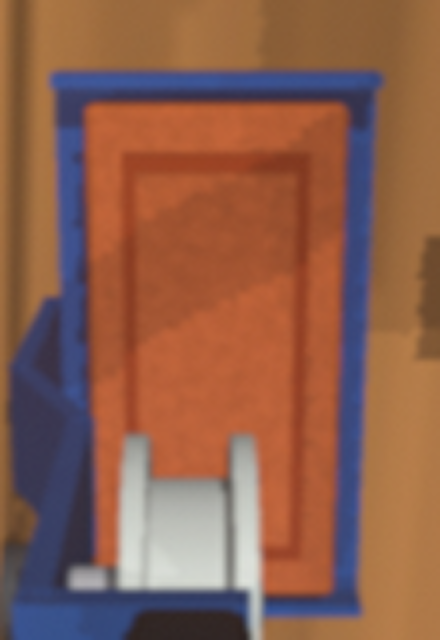

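Run:
```python
from h import *
o=get_obs();C=cam('wrist',o);A=cam('scene');B=cam('side')
for z in(.21,.2125,.215,.2175,.22):
    a=onz(C,(598,148.2),z+.0037);b=onz(C,(563.5,259.7),z-.0037);d=a-b
    print(z,a.round(4),b.round(4),'len',np.linalg.norm(d).round(4),'yaw',np.degrees(np.arctan2(-d[0],d[1])).round(2),'w',np.linalg.norm(np.cross(onz(C,(590,148.2),z+.0037)-onz(C,(606,148.2),z+.0037),d/np.linalg.norm(d))).round(4))
print(tri(C,(563.5,259.7),A,(395.2,238.8)),tri(C,(598,148.2),A,(409.4,216)))
print(tri(C,(563.5,259.7),B,(380.8,188)),tri(C,(598,148.2),B,(374.4,174.4)))
```

```text
0.21 [0.6239 0.1603 0.2137] [0.6279 0.0886 0.2063] len 0.0723 yaw 3.16 w 0.009
0.2125 [0.622  0.1604 0.2162] [0.626  0.0894 0.2088] len 0.0715 yaw 3.21 w 0.0089
0.215 [0.6202 0.1605 0.2187] [0.6241 0.0903 0.2113] len 0.0707 yaw 3.26 w 0.0088
0.2175 [0.6183 0.1606 0.2212] [0.6223 0.0912 0.2138] len 0.0699 yaw 3.31 w 0.0087
0.22 [0.6164 0.1607 0.2237] [0.6204 0.0921 0.2163] len 0.0691 yaw 3.36 w 0.0086
(array([0.62680963, 0.09022728, 0.20901553]), np.float64(0.002270253686170369)) (array([0.62109176, 0.1611378 , 0.21835723]), np.float64(0.0017019074876799057))
(array([0.62336998, 0.09117139, 0.21376614]), np.float64(0.001722106355477549)) (array([0.62037923, 0.16060925, 0.21934709]), np.float64(0.0011572725264863244))
```

```bash
python3 -m jog '-0.2 0 -1.3 -0.2 0 0; 0 1 -1.3 0 0 0; 0 2 0 0 0 0; 0 2 0 0 0 0; 0 2 0 0 0 0; 0 2 0 0 0 0; 0 2 0 0 0 0; 0 2 0 0 0 0; 0 1.6 0 0 0 0; 0 1 0 0 0 0; 0 0 0 0 0 0; 0 0 0 0 0 0'
python3 - <<'E'
from h import *
goto((.621,.1255,.287),3.2)
cv2.imwrite('pics/w4.png',cv2.cvtColor(capture('wrist'),cv2.COLOR_RGB2BGR))
E
```

```text
t: 6.65
tool_pos: [0.6212, 0.127, 0.2878]
orientation: [0.485, 0.515, -0.486, 0.514]
force: [-0.7, -0.7, -4.2]
grip_width: 0.0134
t 6.65 pos [0.6212 0.127  0.2878] F [-0.7 -0.7 -4.2] T [-0.03 -0.04  0.03] w 0.0134
axes x [-0.001  0.    -1.   ] y [ 0.998  0.058 -0.001] z [ 0.058 -0.998 -0.   ]
shift cm [ 0.08 -0.03  0.15]
turn deg [ 0.13 -0.    0.07]
```

View pics/w4.png

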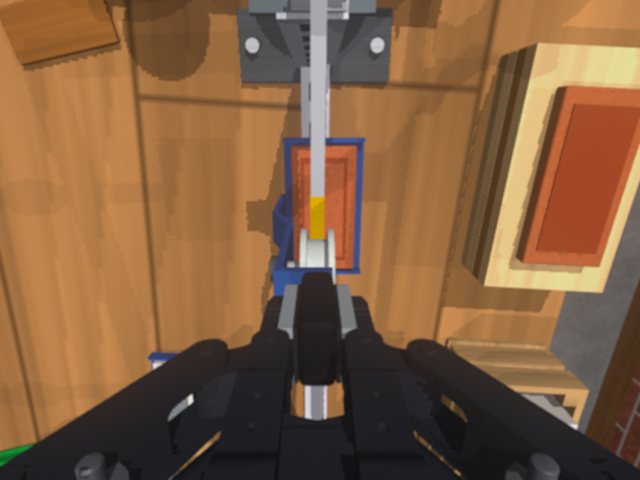

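The bar now runs straight up the image at col ≈317, aligned with the roller (cols 300–335). Zooming to measure the offset.

Run:
```python
from h import *
im=cv2.imread('pics/w4.png')
crop(im,270,130,100,145,4,'pics/z10.png')
g=im[:,:,0].astype(int)
for r in(30,60,110,150,180):print(r,im[r,304:334].mean(1).astype(int).tolist())
for r in(205,215,225):print(r,(im[r,304:334,1].astype(int)).tolist())
for r in(236,245,255):print(r,(im[r,294:342,0].astype(int)).tolist())
for r in(380,400,412):print(r,im[r,296:340].mean(1).astype(int).tolist())
```

```text
30 [53, 53, 53, 53, 53, 81, 126, 157, 168, 169, 169, 168, 168, 168, 168, 168, 169, 168, 168, 168, 169, 163, 141, 110, 90, 86, 86, 86, 84, 82]
60 [86, 82, 70, 58, 53, 86, 140, 176, 190, 191, 191, 190, 190, 190, 190, 190, 190, 190, 191, 191, 191, 180, 141, 99, 84, 85, 86, 86, 87, 86]
110 [150, 150, 150, 150, 150, 155, 167, 182, 190, 191, 191, 190, 191, 190, 190, 191, 190, 190, 191, 190, 183, 176, 185, 197, 189, 158, 125, 113, 112, 113]
150 [112, 112, 109, 103, 99, 115, 149, 177, 189, 190, 189, 189, 189, 189, 189, 189, 189, 189, 189, 187, 174, 149, 128, 121, 124, 123, 121, 121, 123, 124]
180 [98, 101, 103, 103, 104, 116, 145, 174, 185, 188, 188, 188, 187, 187, 187, 187, 187, 188, 188, 180, 155, 124, 110, 107, 106, 104, 104, 105, 104, 105]
205 [84, 91, 95, 98, 101, 120, 151, 169, 172, 169, 162, 157, 155, 155, 152, 150, 149, 150, 149, 145, 127, 109, 103, 103, 104, 102, 101, 102, 101, 100]
215 [89, 98, 100, 100, 101, 112, 134, 146, 149, 148, 149, 147, 148, 148, 148, 149, 148, 149, 149, 143, 122, 105, 100, 100, 98, 98, 100, 102, 101, 103]
225 [90, 99, 104, 102, 102, 110, 130, 145, 151, 152,
[... 697 characters left out ...]
 116, 152, 195, 215, 219, 220, 209, 171, 114, 71, 60, 60, 60, 61, 58]
380 [41, 51, 64, 58, 42, 28, 25, 28, 30, 31, 31, 30, 30, 32, 30, 31, 30, 30, 30, 31, 30, 30, 32, 30, 28, 26, 25, 26, 26, 25, 25, 25, 23, 25, 25, 23, 23, 29, 47, 57, 53, 39, 32, 44]
400 [109, 119, 122, 121, 120, 118, 111, 102, 136, 187, 211, 215, 215, 206, 182, 152, 134, 132, 133, 133, 133, 133, 133, 133, 134, 138, 140, 157, 198, 212, 183, 140, 116, 112, 113, 113, 112, 112, 111, 113, 119, 122, 119, 116]
412 [102, 118, 122, 121, 119, 119, 116, 113, 136, 185, 212, 217, 216, 208, 183, 151, 133, 132, 133, 133, 132, 133, 133, 132, 135, 139, 146, 171, 207, 215, 184, 140, 116, 112, 112, 112, 111, 111, 111, 111, 111, 112, 111, 112]
```

View pics/z10.png

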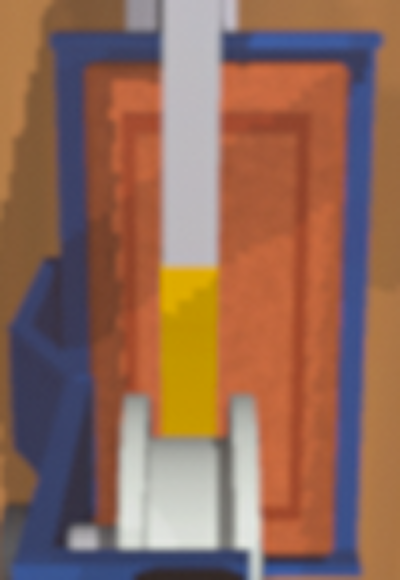

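Measured: bar centre col 316.9 at the roller, 318.2 further up; roller centre col 316.8. So the lateral error is about 0.1 mm and the yaw error about 0.5°. I'll correct the yaw and lower gently.

```bash
python3 -m jog '0.4 0 0.1 0.5 0 0; 0.3 0 0 0 0 0; 0.2 0 0 0 0 0; 0 0 0 0 0 0'; python3 -m jog '0.1 0 0 0 0 0; 0.1 0 0 0 0 0; 0 0 0 0 0 0'
```

```text
t: 7.1
tool_pos: [0.621, 0.1253, 0.2787]
orientation: [0.487, 0.512, -0.488, 0.512]
force: [0.0, -1.0, -3.1]
grip_width: 0.0131
t: 7.4
tool_pos: [0.6215, 0.1254, 0.2772]
orientation: [0.488, 0.512, -0.488, 0.512]
force: [0.6, 0.0, -4.1]
grip_width: 0.0137
```

```bash
python3 -m jog '0.1 0 0 0 0 0; 0 0 0 0 0 0' ; python3 -m jog '0.1 0 0 0 0 0; 0 0 0 0 0 0'; python3 -m jog '0.1 0 0 0 0 0; 0 0 0 0 0 0'
python3 - <<'E'
from h import *
goto((.621,.1255,.2707),2.8)
cv2.imwrite('pics/w5.png',cv2.cvtColor(capture('wrist'),cv2.COLOR_RGB2BGR))
im=cv2.imread('pics/w5.png')
crop(im,270,130,100,145,4,'pics/z11.png')
E
```

```text
t: 7.6
tool_pos: [0.6215, 0.1254, 0.2762]
orientation: [0.488, 0.512, -0.488, 0.512]
force: [0.1, 0.1, -4.2]
grip_width: 0.0132
t: 7.8
tool_pos: [0.6215, 0.1254, 0.2751]
orientation: [0.488, 0.512, -0.488, 0.512]
force: [-0.1, -0.5, -3.9]
grip_width: 0.0134
t: 8.0
tool_pos: [0.6215, 0.1255, 0.2741]
orientation: [0.487, 0.512, -0.488, 0.512]
force: [0.2, -0.4, -3.9]
grip_width: 0.0131
t 8.0 pos [0.6215 0.1255 0.2741] F [ 0.2 -0.4 -3.9] T [0.02 0.03 0.  ] w 0.0131
axes x [-0. -0. -1.] y [ 0.999  0.049 -0.   ] z [ 0.049 -0.999  0.   ]
shift cm [ 0.34 -0.05 -0.01]
turn deg [0.01 0.   0.02]
```

View pics/z11.png

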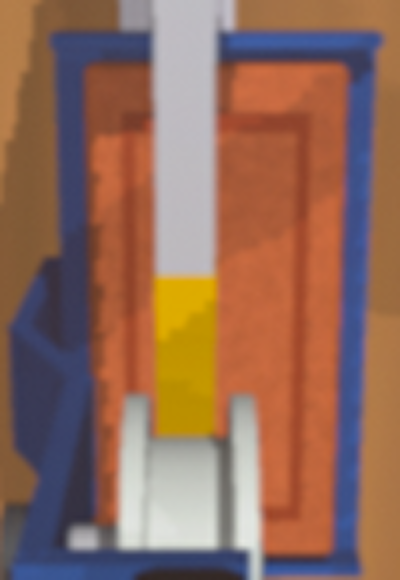

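No contact yet. The bar centre moved to about col 316.4 against the roller's 317.2, so I'll shift the tool about −0.5 mm in y and go on down.

```bash
python3 -m jog '0 -0.05 0 0 0 0; 0.1 0 0 0 0 0; 0 0 0 0 0 0' ; python3 -m jog '0.1 0 0 0 0 0; 0 0 0 0 0 0'; python3 -m jog '0.1 0 0 0 0 0; 0 0 0 0 0 0'
```

```text
t: 8.35
tool_pos: [0.621, 0.1254, 0.2731]
orientation: [0.488, 0.512, -0.488, 0.512]
force: [-0.1, -0.1, -5.1]
grip_width: 0.0133
t: 8.55
tool_pos: [0.621, 0.1254, 0.2721]
orientation: [0.488, 0.512, -0.488, 0.512]
force: [0.3, -0.7, -4.8]
grip_width: 0.0135
t: 8.75
tool_pos: [0.6212, 0.1254, 0.2715]
orientation: [0.488, 0.512, -0.487, 0.512]
force: [0.4, -0.5, -2.9]
grip_width: 0.0131
```

```bash
python3 -m jog '0.05 0 0 0 0 0; 0 0 0 0 0 0' ; python3 -m jog '0.05 0 0 0 0 0; 0 0 0 0 0 0';  python3 - <<'E'
from h import *
goto((.621,.1255,.2707),2.8)
E
```

```text
t: 8.95
tool_pos: [0.6212, 0.1254, 0.2714]
orientation: [0.488, 0.512, -0.487, 0.512]
force: [-0.4, 0.4, 0.1]
grip_width: 0.0136
t: 9.15
tool_pos: [0.6212, 0.1254, 0.2713]
orientation: [0.488, 0.512, -0.487, 0.512]
force: [-1.7, -0.9, 3.0]
grip_width: 0.0132
t 9.15 pos [0.6212 0.1254 0.2713] F [-1.7 -0.9  3. ] T [-0.08  0.41  0.  ] w 0.0132
axes x [ 0.001  0.    -1.   ] y [0.999 0.049 0.001] z [ 0.049 -0.999 -0.   ]
shift cm [ 0.06 -0.02 -0.01]
turn deg [ 0.01 -0.   -0.06]
```

Contact at TCP z 0.2713. That implies a bar top of 0.2166 if seated or 0.2106 if on a flange, and vision says 0.2145–0.2175. I'll check with a lateral wiggle and a picture.

```bash
python3 -m jog '-0.05 0 0 0 0 0; 0 0.1 0 0 0 0; 0 0 0 0 0 0' ; python3 -m jog '0 0.1 0 0 0 0; 0 0 0 0 0 0';python3 -m jog '0 0.05 0 0 0 0; 0 0 0 0 0 0';  python3 - <<'E'
from h import *
goto((.621,.1255,.2707),2.8)
cv2.imwrite('pics/w6.png',cv2.cvtColor(capture('wrist'),cv2.COLOR_RGB2BGR))
im=cv2.imread('pics/w6.png')
crop(im,270,130,100,145,4,'pics/z12.png')
E
```

```text
t: 9.45
tool_pos: [0.6222, 0.1254, 0.2713]
orientation: [0.488, 0.512, -0.488, 0.512]
force: [-1.9, -1.7, 2.9]
grip_width: 0.0133
t: 9.65
tool_pos: [0.6228, 0.1255, 0.2712]
orientation: [0.487, 0.512, -0.488, 0.512]
force: [-4.1, -0.4, 5.5]
grip_width: 0.0133
t: 9.85
tool_pos: [0.6229, 0.1255, 0.2712]
orientation: [0.487, 0.512, -0.488, 0.512]
force: [-4.3, -0.1, 5.2]
grip_width: 0.0134
t 9.85 pos [0.6229 0.1255 0.2712] F [-4.3 -0.1  5.2] T [-0.24  1.1   0.02] w 0.0134
axes x [-0.002 -0.    -1.   ] y [ 0.999  0.049 -0.002] z [ 0.049 -0.999  0.   ]
shift cm [ 0.05 -0.19 -0.01]
turn deg [0.01 0.01 0.09]
```

View pics/z12.png

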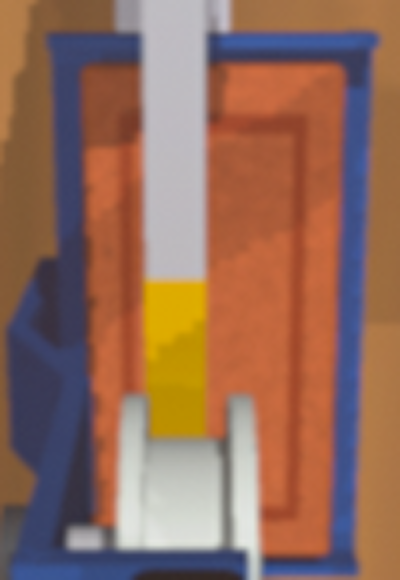

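```bash
python3 -m jog '0 -0.1 0 0 0 0; 0 -0.1 0 0 0 0; 0 0 0 0 0 0' ; python3 -m jog '0 -0.1 0 0 0 0; 0 0 0 0 0 0'; python3 -m jog '0 -0.1 0 0 0 0; 0 0 0 0 0 0'; python3 -m jog '0 -0.05 0 0 0 0; 0 0 0 0 0 0'; python3 -c "
from h import *
goto((.621,.1255,.2707),2.8)"
```

```text
t: 10.2
tool_pos: [0.6223, 0.1254, 0.2713]
orientation: [0.488, 0.512, -0.487, 0.513]
force: [0.6, -0.2, 3.6]
grip_width: 0.0133
t: 10.4
tool_pos: [0.6216, 0.1254, 0.2713]
orientation: [0.488, 0.511, -0.487, 0.513]
force: [2.0, -0.7, 2.7]
grip_width: 0.0132
t: 10.6
tool_pos: [0.6201, 0.1253, 0.2712]
orientation: [0.488, 0.512, -0.487, 0.512]
force: [3.0, -0.4, 4.9]
grip_width: 0.0135
t: 10.8
tool_pos: [0.6194, 0.1253, 0.2712]
orientation: [0.488, 0.512, -0.487, 0.512]
force: [2.3, -1.2, 5.5]
grip_width: 0.0133
t 10.8 pos [0.6194 0.1253 0.2712] F [ 2.3 -1.2  5.5] T [-0.19 -0.62  0.03] w 0.0133
axes x [ 0.001  0.    -1.   ] y [0.999 0.049 0.001] z [ 0.049 -0.999 -0.   ]
shift cm [ 0.05  0.16 -0.01]
turn deg [ 0.01 -0.   -0.07]
```

```bash
python3 -m jog '0 -0.05 0 0 0 0; 0 0 0 0 0 0' ; python3 -m jog '0 -0.05 0 0 0 0; 0 0 0 0 0 0'; python3 -c "
from h import *
goto((.621,.1255,.2707),2.8)
cv2.imwrite('pics/w7.png',cv2.cvtColor(capture('wrist'),cv2.COLOR_RGB2BGR))
im=cv2.imread('pics/w7.png')
crop(im,270,130,100,145,4,'pics/z13.png')
"
```

```text
t: 11.0
tool_pos: [0.6191, 0.1253, 0.2712]
orientation: [0.488, 0.512, -0.487, 0.512]
force: [3.6, -0.7, 5.8]
grip_width: 0.0132
t: 11.2
tool_pos: [0.6189, 0.1253, 0.2712]
orientation: [0.488, 0.512, -0.487, 0.513]
force: [4.8, -0.9, 5.4]
grip_width: 0.0135
t 11.2 pos [0.6189 0.1253 0.2712] F [ 4.8 -0.9  5.4] T [-0.14 -1.14 -0.03] w 0.0135
axes x [ 0.002  0.    -1.   ] y [0.999 0.049 0.002] z [ 0.049 -0.999 -0.   ]
shift cm [ 0.05  0.21 -0.01]
turn deg [ 0.01 -0.01 -0.13]
```

View pics/z13.png

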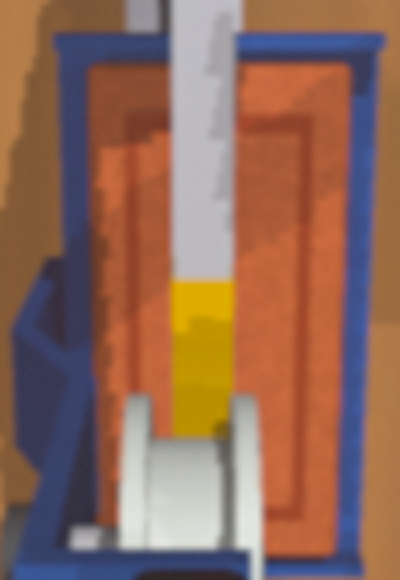

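The free travel is about 3 mm between walls on both sides (firm at x ≈ 0.6189 and 0.6229) at constant height 0.2712, and the bar is visible between the flanges. So the roller is seated. I'll centre it, unload, check once more, then release.

```bash
python3 -m jog '0 0.1 0 0 0 0; 0 0.17 0 0 0 0; -0.03 0 0 0 0 0; 0 0 0 0 0 0; 0 0 0 0 0 0'; python3 -c "
from h import *
goto((.6209,.1255,.2712),2.8)
cv2.imwrite('pics/w8.png',cv2.cvtColor(capture('wrist'),cv2.COLOR_RGB2BGR))
im=cv2.imread('pics/w8.png')
crop(im,270,130,100,145,4,'pics/z14.png')
"
```

```text
t: 11.75
tool_pos: [0.6196, 0.1253, 0.2712]
orientation: [0.487, 0.513, -0.488, 0.512]
force: [0.4, -1.3, 6.3]
grip_width: 0.0132
t 11.75 pos [0.6196 0.1253 0.2712] F [ 0.4 -1.3  6.3] T [-0.19 -0.04  0.01] w 0.0132
axes x [-0.003 -0.    -1.   ] y [ 0.999  0.049 -0.003] z [ 0.049 -0.999  0.   ]
shift cm [-0.    0.13 -0.01]
turn deg [0.01 0.01 0.15]
```

View pics/z14.png

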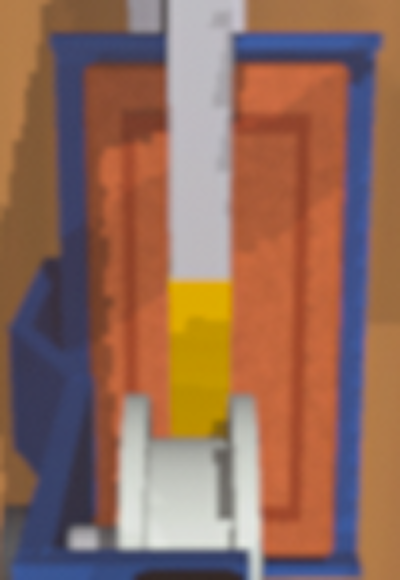

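```bash
python3 -m jog '-0.05 0 0 0 0 0; 0 0.1 0 0 0 0; 0 0 0 0 0 0';python3 -m jog '-0.03 0 0 0 0 0; 0 0 0 0 0 0'; python3 -c "
from h import *
goto((.6209,.1255,.2712),2.8)"
```

```text
t: 12.1
tool_pos: [0.6198, 0.1254, 0.2712]
orientation: [0.486, 0.513, -0.489, 0.511]
force: [-2.5, -1.1, 6.7]
grip_width: 0.0135
t: 12.3
tool_pos: [0.6198, 0.1253, 0.2712]
orientation: [0.486, 0.513, -0.489, 0.511]
force: [-1.1, -1.1, 5.6]
grip_width: 0.0137
t 12.3 pos [0.6198 0.1253 0.2712] F [-1.1 -1.1  5.6] T [-0.22  0.36  0.03] w 0.0137
axes x [-0.005 -0.    -1.   ] y [ 0.999  0.049 -0.005] z [ 0.049 -0.999  0.   ]
shift cm [ 0.    0.11 -0.01]
turn deg [0.01 0.01 0.28]
```

```bash
python3 -m jog '-0.05 0 0 0 0 0; 0 0 0 0 0 0';python3 -m jog '-0.05 0 0 0 0 0; 0 0 0 0 0 0';python3 -m jog '-0.05 0 0 0 0 -0.15; 0 0 0 0 0 0'; python3 -c "
from h import *
goto((.6209,.1255,.2712),2.8)"
```

```text
t: 12.5
tool_pos: [0.6199, 0.1254, 0.2713]
orientation: [0.486, 0.513, -0.489, 0.511]
force: [-2.2, -2.2, 3.0]
grip_width: 0.0133
t: 12.7
tool_pos: [0.6208, 0.1255, 0.2714]
orientation: [0.487, 0.513, -0.488, 0.511]
force: [-1.4, 0.4, 0.2]
grip_width: 0.0134
t: 12.9
tool_pos: [0.6213, 0.1255, 0.2718]
orientation: [0.486, 0.513, -0.489, 0.511]
force: [-0.2, 0.3, -3.2]
grip_width: 0.0131
t 12.9 pos [0.6213 0.1255 0.2718] F [-0.2  0.3 -3.2] T [ 0.03  0.05 -0.04] w 0.0131
axes x [-0.005 -0.    -1.   ] y [ 0.999  0.049 -0.005] z [ 0.049 -0.999 -0.   ]
shift cm [ 0.06 -0.04  0.  ]
turn deg [ 0.01 -0.    0.27]
```

```bash
python3 -m jog '0 -0.04 0 0 0 0.27; 0.05 0 0 0 0 0; 0 0 0 0 0 0; 0 0 0 0 0 0'; python3 -c "
from h import *
goto((.6209,.1255,.2712),2.8)
cv2.imwrite('pics/w9.png',cv2.cvtColor(capture('wrist'),cv2.COLOR_RGB2BGR))
im=cv2.imread('pics/w9.png')
crop(im,270,130,100,145,4,'pics/z15.png')
"
```

```text
t: 13.3
tool_pos: [0.6213, 0.1254, 0.2728]
orientation: [0.488, 0.512, -0.487, 0.513]
force: [0.3, 0.3, -3.5]
grip_width: 0.0134
t 13.3 pos [0.6213 0.1254 0.2728] F [ 0.3  0.3 -3.5] T [-0.02 -0.03  0.02] w 0.0134
axes x [ 0.002  0.    -1.   ] y [0.999 0.049 0.002] z [ 0.049 -0.999 -0.   ]
shift cm [ 0.16 -0.04 -0.01]
turn deg [ 0.01 -0.   -0.11]
```

View pics/z15.png

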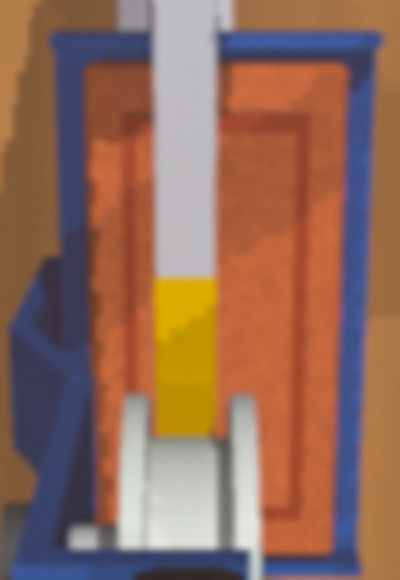

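```bash
python3 -m jog '0 -0.05 0 0 0 0; 0.12 0 0 0 0 0; 0 0 0 0 0 0; 0 0 0 0 0 0'; python3 -m jog '0.05 0 0 0 0 0; 0 0 0 0 0 0'; python3 -c "
from h import *
goto((.6209,.1255,.2712),2.8)"
```

```text
t: 13.75
tool_pos: [0.6208, 0.1254, 0.2716]
orientation: [0.488, 0.512, -0.487, 0.513]
force: [0.7, -0.1, -2.8]
grip_width: 0.0135
t: 13.95
tool_pos: [0.6209, 0.1254, 0.2715]
orientation: [0.488, 0.512, -0.487, 0.513]
force: [-0.3, 0.9, -3.1]
grip_width: 0.0132
t 13.95 pos [0.6209 0.1254 0.2715] F [-0.3  0.9 -3.1] T [-0.04  0.07 -0.04] w 0.0132
axes x [ 0.002  0.    -1.   ] y [0.999 0.049 0.002] z [ 0.049 -0.999 -0.   ]
shift cm [ 0.03 -0.   -0.01]
turn deg [ 0.01 -0.   -0.14]
```

```bash
python3 -m jog '0.06 0 0 0 0 0; 0 0 0 0 0 0'; python3 -c "
from h import *
goto((.6209,.1255,.2712),2.8)"
```

```text
t: 14.15
tool_pos: [0.621, 0.1254, 0.2714]
orientation: [0.488, 0.511, -0.487, 0.513]
force: [-1.0, -0.9, 1.2]
grip_width: 0.0134
t 14.15 pos [0.621  0.1254 0.2714] F [-1.  -0.9  1.2] T [-0.13  0.32 -0.01] w 0.0134
axes x [ 0.003  0.    -1.   ] y [0.999 0.049 0.003] z [ 0.049 -0.999 -0.   ]
shift cm [ 0.02 -0.01 -0.01]
turn deg [ 0.01 -0.   -0.16]
```

The roller is down at the same height as the wiggle (0.2714), centred (x 0.621), with its weight on the bar. Releasing.

```bash
python3 -m jog '0 0 0 0 0 0; 0 0 0 0 0 0; 0 0 0 0 0 0; 0 0 0 0 0 0; 0 0 0 0 0 0; 0 0 0 0 0 0; 0 0 0 0 0 0; 0 0 0 0 0 0' 100
python3 - <<'E'
from h import *
goto((.6209,.1255,.2712),2.8)
for n in('wrist','scene'):cv2.imwrite(f'pics/{n}10.png',cv2.cvtColor(capture(n),cv2.COLOR_RGB2BGR))
E
```

```text
t: 14.95
tool_pos: [0.6209, 0.1254, 0.2705]
orientation: [0.488, 0.512, -0.487, 0.513]
force: [-0.3, 0.1, -0.6]
grip_width: 0.0854
t 14.95 pos [0.6209 0.1254 0.2705] F [-0.3  0.1 -0.6] T [-0.01 -0.05 -0.03] w 0.0854
axes x [ 0.002  0.    -1.   ] y [0.999 0.049 0.002] z [ 0.049 -0.999 -0.   ]
shift cm [-0.07  0.   -0.01]
turn deg [ 0.01 -0.   -0.12]
```

View pics/wrist10.png

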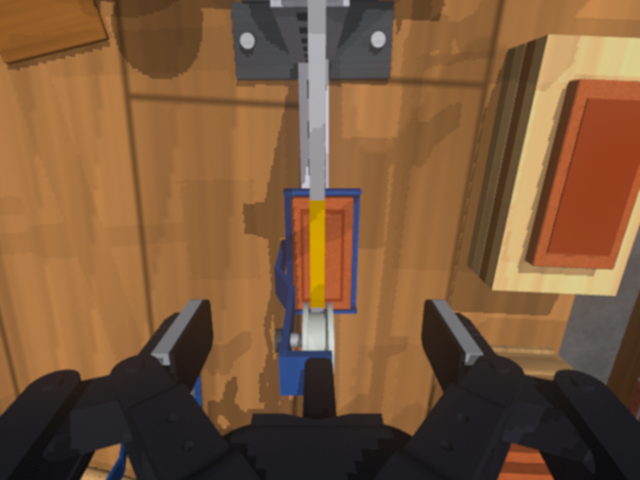

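View pics/scene10.png

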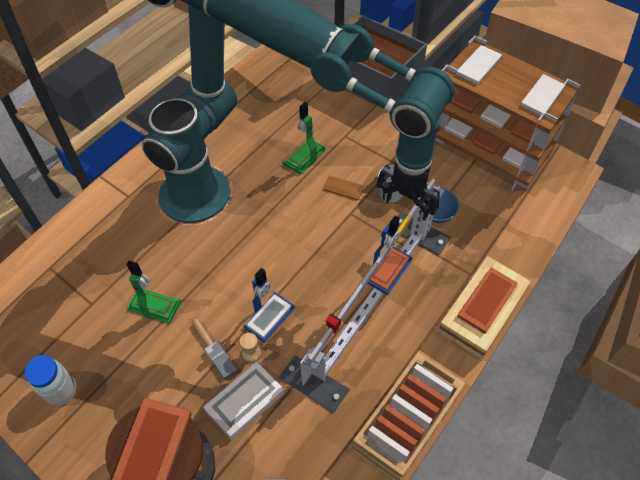

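It is released and rolling down, with the roller astride the bar. I'll raise the arm straight up, clear of it, and wait.

```bash
python3 -m jog '-2 0 0 0 0 0; -4 0 0 0 0 0; -4 0 0 0 0 0; 0 0 0 0 0 0; 0 0 0 0 0 0; 0 0 0 0 0 0; 0 0 0 0 0 0; 0 0 0 0 0 0; 0 0 0 0 0 0; 0 0 0 0 0 0; 0 0 0 0 0 0; 0 0 0 0 0 0' ; python3 -m jog '0 0 0 0 0 0; 0 0 0 0 0 0; 0 0 0 0 0 0; 0 0 0 0 0 0; 0 0 0 0 0 0; 0 0 0 0 0 0; 0 0 0 0 0 0; 0 0 0 0 0 0; 0 0 0 0 0 0; 0 0 0 0 0 0; 0 0 0 0 0 0; 0 0 0 0 0 0' ;python3 -m jog '0 0 0 0 0 0; 0 0 0 0 0 0; 0 0 0 0 0 0; 0 0 0 0 0 0; 0 0 0 0 0 0; 0 0 0 0 0 0; 0 0 0 0 0 0; 0 0 0 0 0 0; 0 0 0 0 0 0; 0 0 0 0 0 0; 0 0 0 0 0 0; 0 0 0 0 0 0'
python3 - <<'E'
from h import *
for n in('scene','side'):cv2.imwrite(f'pics/{n}11.png',cv2.cvtColor(capture(n),cv2.COLOR_RGB2BGR))
E
```

```text
t: 16.25
tool_pos: [0.6207, 0.1254, 0.3706]
orientation: [0.488, 0.512, -0.487, 0.513]
force: [0.3, 0.1, 1.2]
grip_width: 0.0851
t: 17.45
tool_pos: [0.6206, 0.1254, 0.3706]
orientation: [0.488, 0.512, -0.487, 0.513]
force: [0.6, -0.3, 0.8]
grip_width: 0.0854
t: 18.65
tool_pos: [0.6206, 0.1254, 0.3706]
orientation: [0.488, 0.512, -0.487, 0.513]
force: [0.3, 0.2, -0.9]
grip_width: 0.0856
```

View pics/scene11.png

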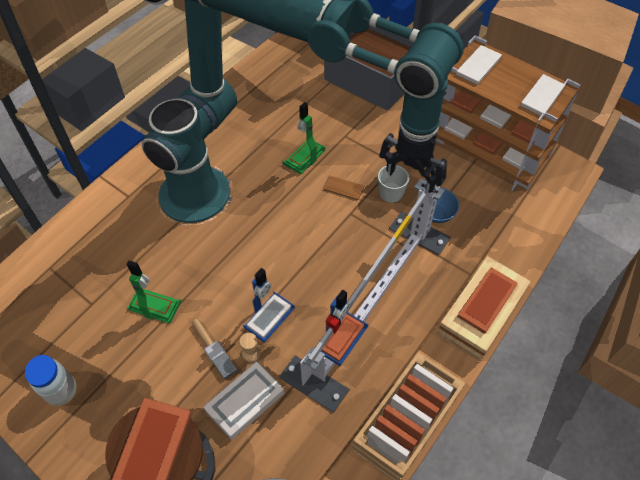

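It has reached the red stop, with the grip at about (338,300) next to the stop at (333,322). Waiting for the sway to die out.

```bash
Z='0 0 0 0 0 0; 0 0 0 0 0 0; 0 0 0 0 0 0; 0 0 0 0 0 0; 0 0 0 0 0 0; 0 0 0 0 0 0; 0 0 0 0 0 0; 0 0 0 0 0 0; 0 0 0 0 0 0; 0 0 0 0 0 0; 0 0 0 0 0 0; 0 0 0 0 0 0'; python3 -m jog '0 0 0 0 0 0; 0 0 0 0 0 0; 0 0 0 0 0 0; 0 0 0 0 0 0; 0 0 0 0 0 0; 0 0 0 0 0 0; 0 0 0 0 0 0; 0 0 0 0 0 0; 0 0 0 0 0 0; 0 0 0 0 0 0; 0 0 0 0 0 0; 0 0 0 0 0 0' >/dev/null
python3 -m jog '0 0 0 0 0 0; 0 0 0 0 0 0; 0 0 0 0 0 0; 0 0 0 0 0 0; 0 0 0 0 0 0; 0 0 0 0 0 0; 0 0 0 0 0 0; 0 0 0 0 0 0; 0 0 0 0 0 0; 0 0 0 0 0 0; 0 0 0 0 0 0; 0 0 0 0 0 0' >/dev/null
python3 -m jog '0 0 0 0 0 0; 0 0 0 0 0 0; 0 0 0 0 0 0; 0 0 0 0 0 0; 0 0 0 0 0 0; 0 0 0 0 0 0; 0 0 0 0 0 0; 0 0 0 0 0 0; 0 0 0 0 0 0; 0 0 0 0 0 0; 0 0 0 0 0 0; 0 0 0 0 0 0' >/dev/null
python3 -m jog '0 0 0 0 0 0; 0 0 0 0 0 0; 0 0 0 0 0 0; 0 0 0 0 0 0; 0 0 0 0 0 0; 0 0 0 0 0 0; 0 0 0 0 0 0; 0 0 0 0 0 0; 0 0 0 0 0 0; 0 0 0 0 0 0; 0 0 0 0 0 0; 0 0 0 0 0 0' >/dev/null
python3 - <<'E'
from h import *
F=[]
for i in range(16):F.append(cv2.cvtColor(capture('scene'),cv2.COLOR_RGB2BGR))
for f in F[1:]:
    d=cv2.absdiff(f,F[0])[270:380,290:390].max(2);print((d>25).sum(),end=' ')
cv2.imwrite('pics/scene12.png',F[-1]);crop(F[-1],280,270,120,120,5,'pics/z16.png')
s=cv2.cvtColor(capture('side'),cv2.COLOR_RGB2BGR);crop(s,370,170,100,150,4,'pics/z17.png')
print(get_obs()['t'])
E
```

```text
0 0 0 0 0 0 0 0 0 0 0 0 0 0 0 24.4
```

View pics/z16.png

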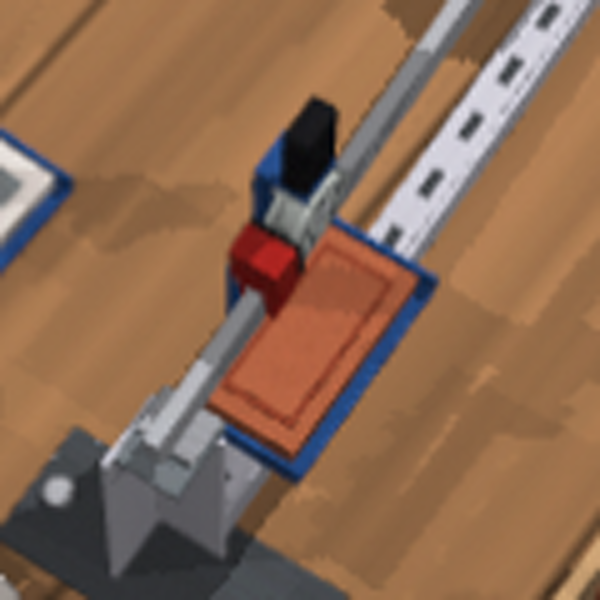

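View pics/z17.png

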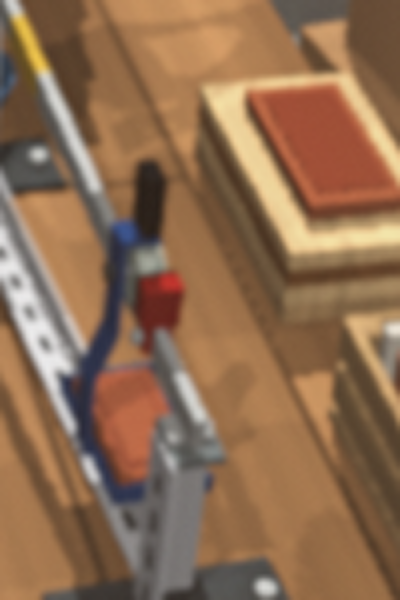

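It hangs upright against the red stop with the grip straight above the bar, and there is no pixel change over 0.8 s. I'll wait a few more seconds, check more finely, and hand in.

```bash
python3 -m jog '0 0 0 0 0 0; 0 0 0 0 0 0; 0 0 0 0 0 0; 0 0 0 0 0 0; 0 0 0 0 0 0; 0 0 0 0 0 0; 0 0 0 0 0 0; 0 0 0 0 0 0; 0 0 0 0 0 0; 0 0 0 0 0 0; 0 0 0 0 0 0; 0 0 0 0 0 0' >/dev/null
python3 -m jog '0 0 0 0 0 0; 0 0 0 0 0 0; 0 0 0 0 0 0; 0 0 0 0 0 0; 0 0 0 0 0 0; 0 0 0 0 0 0; 0 0 0 0 0 0; 0 0 0 0 0 0; 0 0 0 0 0 0; 0 0 0 0 0 0; 0 0 0 0 0 0; 0 0 0 0 0 0' >/dev/null
python3 -m jog '0 0 0 0 0 0; 0 0 0 0 0 0; 0 0 0 0 0 0; 0 0 0 0 0 0; 0 0 0 0 0 0; 0 0 0 0 0 0; 0 0 0 0 0 0; 0 0 0 0 0 0; 0 0 0 0 0 0; 0 0 0 0 0 0; 0 0 0 0 0 0; 0 0 0 0 0 0'
python3 - <<'E'
from h import *
F=[cv2.imread('pics/scene12.png')]
for i in range(10):F.append(cv2.cvtColor(capture('scene'),cv2.COLOR_RGB2BGR))
for f in F[1:]:
    d=cv2.absdiff(f,F[0])[270:380,290:390].max(2);print(d.max(),(d>8).sum(),end=' ')
cv2.imwrite('pics/scene13.png',F[-1]);o=cv2.imread('pics/scene0.png')
# bystanders: grip of mould carrier etc. unchanged?
d=cv2.absdiff(F[-1],o).max(2)
for n,(x,y,w,h) in dict(mould=(240,265,60,75),green=(120,255,65,70),rib=(320,175,48,26),tub=(375,165,36,36),brush=(190,318,50,60),stamp=(236,332,28,32),press=(205,360,80,78),bowl=(440,190,20,30)).items():print(n,(d[y:y+h,x:x+w]>40).mean().round(3))
E
```

```text
t: 28.0
tool_pos: [0.6206, 0.1254, 0.3706]
orientation: [0.488, 0.512, -0.487, 0.513]
force: [0.8, 0.8, -0.6]
grip_width: 0.0853
6 0 6 0 6 0 6 0 8 0 6 0 7 0 6 0 6 0 7 0 mould 0.039
green 0.288
rib 0.003
tub 0.059
brush 0.0
stamp 0.1
press 0.249
bowl 0.0
```

View pics/scene13.png

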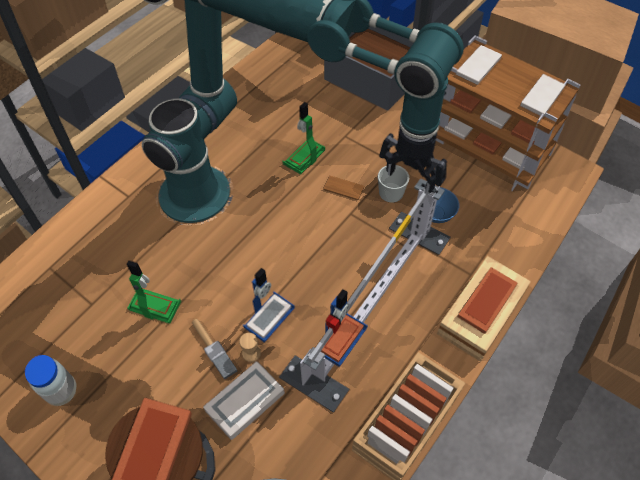

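The carrier is motionless at the stop. The bystanders are where they were; the differences near the press mould and the green carrier look like moved arm shadow. Handing in.

```bash
python3 -c "
from station import *
print(close_job(), get_obs()['t'])"
```

```text
the job is handed in; nothing more can be done
the job is handed in; nothing more can be done
```

The terracotta carrier hangs at rest against the red stop. It rolled down there by itself after I let go, and the job was handed in at about t = 28.5 s.

- **Hooking on:** I took the carrier by its black grip and brought it over the yellow stretch from the bar's −x side. I corrected a small sideways and yaw error seen in the wrist camera, then lowered it by feel. The highest force in any reading was under 10 N, but readings came only at the end of each move.
- **Seating check:** The roller could slide about 3 mm sideways before meeting resistance on both sides. Its height stayed constant, about where a seated roller should be. The bar showed between the flanges in the picture. I re-centred it and let go with its weight on the bar.
- **At the stop:** Pictures from t ≈ 23.5 s to 28.5 s showed no movement of the carrier. The gripper was empty and clear, raised to z = 0.37 m.
- **Other things on the bench:** Nothing appears to have moved. The picture comparison did flag changes at the press mould and the near green carrier, and smaller ones at the stamp, tub and mould carrier. By eye these looked like the arm's shadow, with the objects in their old places.
- **One correction on the way:** My first re-centring moved sideways while still pressing on the bar and tilted the tool by about 0.3°. I lifted about 1.5 mm, straightened most of it and reseated the roller at the same height before letting go.

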